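# Point out the next glaze tile and clamp the pointer

## Task

Mark the tallest tile in the oak holder: with a fingertip, gently push the steel pointer's arm round until it points at the middle of that tile, and only then push the dark clamp lever above it round until it rests at its stop pin, pointing back towards the robot. Leave the pointer on the tile. Pinch and lift nothing, and leave the tiles and everything else standing where they are.

Things in the scene. Friction and masses are not known exactly. Their poses are not given: they have to be found in the camera images.
- holder: Fixed oak tile holder, 250 (its x, away from the robot) by 300 (its y, left) by 40 mm high, turned a little about the vertical. Origin: centre of its underside. Near part: flat deck, 40 mm high. Far part: two rows of five slots at x = 80 and 105, y = -90, -45, 0, 45, 90 mm; the tiles stand in the nearer row at y = -90, 0, 90. Upright post at x = -45, y = 0, 85 high.
- pointer (a joint): Angle (rad) of the steel pointer about the post: 0 = along the holder's +x, straight away at the middle tile; positive = counter-clockwise from above (to the left, +y). Range -1.6 to 1.6; it starts parked to the left at 1.1 to 1.5. Light friction (about 1 N at 65 mm from the post); it stays where it is left. No spring, no clicks.
- pointer_hub (a point): Point on the post's axis at mid-height of the pointer arm, 55 mm above the slab; its x axis runs along the pointer to the tip. The arm is a steel bar 10 mm wide and 16 mm high, its underside 47 mm above the slab (7 mm above the deck), ending in an arrow-shaped tip 24 mm wide; the round hub is 32 mm across.
- pointer_tip (a point): The point of the pointer, 95 mm from the post's axis, 55 mm above the slab, about 25 mm short of the middle tile when pointing at it.
- clamp (a joint): Angle (rad) of the dark steel clamp lever above the pointer on the same post: 0 = open, along the holder's -y (right); it grows clockwise seen from above; at 1.57 it rests at its stop and points along -x, straight back towards the robot: closed. Starts at 0.15 to 0.5. Light friction (about 1.5 N at 60 mm); stays where it is left and does not drag the pointer.
- clamp_tip (a point): Centre of the round end (16 mm across, 64 to 84 mm above the slab) of the clamp lever, 72 mm from the post's axis. The lever's bar is 9 mm wide, from 67 to 79 mm above the slab. Below it is clear down to the deck.
- stop_pin (a point): Top of the thin upright pin, 8 mm thick, 78 mm above the slab, that marks the stop of the closed clamp lever; on the holder at x = -85, y = 9.5 mm, on the left of the closed lever.
- tile_tall: The tallest of three iron-red glaze test tiles: 8 (x) by 36 (y) by 80 mm high, standing loose in an 18 mm deep slot (its top 102 mm above the slab). Origin: centre of its lower edge, 22 mm above the slab. It may be in any of the three places. The pointer points at it when the line of the pointer passes its middle.
- tile_short_a: Short iron-red tile, 8 by 36 by 50 mm high, in a slot like the tall one (top 72 mm above the slab). Bystander. Origin: centre of its lower edge.
- tile_short_b: Another short tile, the same as tile_short_a. Bystander.
- pigment_cup: Small white porcelain pigment cup, 34 across and 24 high, standing on the right-hand side of the holder's deck. Bystander. Origin: centre of its underside. (sizes in mm)
- jar: Closed amber glass jar with a dark cap, 64 across and about 85 high, on the slab to the right of the holder. Bystander. Origin: centre of its underside. (sizes in mm)
- saucer: White porcelain saucer, 110 across and 20 high, on the slab to the left of the holder. Bystander. Origin: centre of its underside. (sizes in mm)
- tweezers: Stainless tweezers, 125 long and 10 high, lying on the slab to the right of the holder. Bystander. Origin: middle, underside. (sizes in mm)
- brush: Glaze brush, about 180 long, lying on the slab to the left of the holder. Bystander. Origin: middle, underside. (sizes in mm)
- pestle_cup: Blue porcelain cup, 68 across and 45 high, on the slab to the far left. Bystander. Origin: centre of its underside. (sizes in mm)
There are look-alikes about, which are no part of the job. What is shaped like the tile_tall but purple is not meant.

How it is judged:
On the way, in this order (a step that is already met when the one before it is completed fails the run):
1. the pointer points at the middle of the tall tile (within 12 mm), at rest, with the clamp lever still open (below 0.9 rad) (y of tile_tall in the frame of pointer_hub between -0.012 and 0.012 m and x of tile_tall in the frame of pointer_hub above 0.05 m and velocity of joint pointer between -0.05 and 0.05 rad/s and value of joint clamp below 0.9 rad), for 0.3 s.
2. the clamp lever is pushed to its stop (above 1.43 rad) with the pointer still on the tall tile (y of tile_tall in the frame of pointer_hub between -0.012 and 0.012 m and x of tile_tall in the frame of pointer_hub above 0.05 m and value of joint clamp above 1.43 rad), for 0.2 s.
At the end, for the whole second after the job is handed in: The pointer's line passes within 12 mm of the tall tile's middle and the pointer is at rest; the clamp lever is at its stop (above 1.43 rad of 1.57); the tiles are within 12 mm and all other loose things within 30 mm of where they started (all of step 2 and velocity of joint pointer between -0.05 and 0.05 rad/s and linear speed of tile_tall below 0.02 m/s and distance of each of tile_tall, tile_short_a, tile_short_b from where it was at the start of the episode below 0.012 m and distance of each of pigment_cup, jar, saucer, tweezers, brush, pestle_cup from where it was at the start of the episode below 0.03 m); the robot touches nothing.
It fails at once if the clamp lever is pushed over (beyond 0.9 rad) while the pointer is not on the tall tile (20 mm) (value of joint clamp above 0.9 rad and not (y of tile_tall in the frame of pointer_hub between -0.02 and 0.02 m and x of tile_tall in the frame of pointer_hub above 0.05 m)).
It fails at once if the holder, its pointer or its lever is forced or pinched (more than 25 N from the fingers) (contact force between the fingers and holder above 25 N).
It fails at once if a tile is lifted or shifted by more than 12 mm (distance of any of tile_tall, tile_short_a, tile_short_b from where it was at the start of the episode above 0.012 m).
It fails at once if another thing is lifted or shifted by more than 30 mm (distance of any of pigment_cup, jar, saucer, tweezers, brush, pestle_cup from where it was at the start of the episode above 0.03 m).
It also fails if it takes over 53 s, if anything falls off the work surface, if the arm or the gripper's body presses on something with over 40 N, if the wrist force passes 120 N, or if a joint passes its speed limit or range.

## Robot

A 6-joint arm with a two-finger parallel gripper is mounted at the origin on the work surface. World frame = base frame: x ahead of the robot, y to its left, z up, the work surface at z = 0. Lengths are in m, angles in rad, forces in N, time in s.
With the tool pointing down it reaches from about 0.35 to 0.725 m from the base axis. Payload 6 kg.
Tool frame: the origin (TCP) lies between the finger pads; the fingertips stand 25 mm ahead of it and the grasp point (between the pads) lies 6 mm ahead of it; z points along the fingers, y is the line along which they close (so a half turn about z gives the same grasp; the last joint's range is limited). The gripper opens to 85 mm and grips with 20 to 120 N. Pads are 22 mm wide; open, the fingers measure 114 mm over their backs; the gripper's body (76 mm by 85 mm) begins 54 mm behind the grasp point. The pads swing forward as they close: fully open they stand 13 mm farther back than shut.
Start: joints at [1.473, 0.04, 0.085, 0, -1.615, -0.334], TCP at [0.251, 0.545, 0.256] pointing down, gripper open.
Joint ranges: [-2.56, 2.56], [-1.29, 2.01], [-1.08, 1.49], [-3.29, 1.98], [-2.81, -0.18], [-2.99, 2.99]. Speed limits (rad/s): [2.57, 2.57, 3.01, 3.14, 3.14, 3.14].

## Interface

Orientations are given as [roll, pitch, yaw] about the fixed x, y, z axes, in that order (R = Rz(yaw) Ry(pitch) Rx(roll)).
In Python, from bench import sense, get_image, camera_params, job, finder gives the robot as it stands. The module is installed in compiled form; this text tells all that it offers.
- The arm moves only by the tool send_rows, never from a script. Its argument "commands" is a list of rows, each a list of 7 numbers: the turn, a rotation vector about the tool's x, y, z in rad, then the shift along the tool's x, y, z in m, then the gripper's target within -1 to 1 (shut at 1, half-way at 0, fully open at -1). A call has 1 to 8 rows; each row is the pose to reach, as a shift and turn from the pose commanded when the call began, along the tool's axes at that moment; what a row does not reach only later rows make up. A row lasts 1/8 s, in which the tool goes at most 62.5 mm and 10.7 degrees, less where a joint would pass 70% of its speed; a pose out of reach is approached as far as the arm can. A call with a gripper value outside its range is refused whole. The fingers move at their own pace and stop on an object; "grip_force" is the grip in N (left out, the last holds). Time passes only in rows, so rows that repeat a pose let the fingers close. It gives the time, the measured TCP pose, the force, the opening and the grip force at its end, in the units of the state.
- sense(): the state, without advancing time (a new reading comes with each control period).
- get_image(name): name is "scene" or "side" or "wrist"; returns the picture (480x640x3 uint8, red, green, blue); there is no depth.
- camera_params(name): a dict with "intrinsics" (3x3 intrinsics, pixels), "world_to_cam" (4x4, takes a point from world to camera coordinates); the wrist camera has in their place "T_tool_cam" (4x4, takes a point from camera to tool coordinates, whose origin is the TCP and whose axes are the flange's). Camera axes: x right, y down, z forward; pixel columns grow to the right and rows downward; lengths in m; the calibration is good to about 2 mm. A picture is of the moment at which its call begins: read the wrist's pose just before it. camera_params takes no time and is no camera call.
- job.hand_in(): hands the job in; it is judged then, once.
Trained networks look in the newest picture that a camera, given by its name, has taken for a name from the list of things; names that differ only in an ending like _2 or _b are one class to them, and where a whole thing is asked for, a point or a joint stands for the part that bears it (a point fixed in the world has none). Each returns a list of dicts, best first, with "conf" (0 to 1); they miss things now and then, are a little off and sometimes report something else, mostly with a low value. They report only what shows in the picture. A call takes as long as a camera call. They do not tell look-alikes from the thing itself.
- finder.find_in(target, camera): "location" ([x, y, z] in m, in the coordinates of the camera as it stood for that picture, good to about 4 mm: the middle of the surface that is visible of it).
The state is a dict: "t": time; "joints": joint angles; "joint_vel": joint speeds; "joint_torque": joint torques, N m; "tool_pos": TCP position; "ee_rot": TCP orientation; "force": force on the tool from outside, world axes, zero at the start; "wrist_torque": the same for the moment, N m; "gripper_width": finger opening in m; "finger_force": force on a finger pad.
Only numpy, scipy, OpenCV 4.12 (cv2) and the standard library are available. Lean on these libraries where they do the work, as an engineer would, in place of code of your own. Each camera call takes 0.05 s, during which the arm holds its last target. There are 200 camera calls.

## Working session

There is one attempt and no reset: what is moved stays moved. The work goes in short steps, Python scripts to look and compute and a tool call to move; the robot and the scene stay as the last step left them, time stands still between calls to the robot, and variables do not carry over. Pictures are saved under pics/ and viewed, at most 10 in all, crops included, and the job is handed in when it is done.

Besides the shell and the picture viewer there is one more tool, called after "Call:" as name(argument=value, ...), one argument or row to a line, values as JSON. send_rows: Moves the arm, as the interface text tells. Its arguments: {"type":"object","properties":{"commands":{"type":"array"},"grip_force":{"type":"number"}},"required":["commands"]}

```bash
mkdir -p pics; cat > h.py <<'E'
import numpy as np, cv2
from bench import sense, get_image, camera_params, job, finder
def snap(n,f):
    im=get_image(n); cv2.imwrite('pics/'+f,im[:,:,::-1]); return im
def w(cam,p):
    return (np.linalg.inv(camera_params(cam)["world_to_cam"])@np.r_[p,1])[:3]
E
python3 - <<'E'
from h import *
np.set_printoptions(precision=4,suppress=True)
s=sense(); print(s)
for c in("scene","side"):
    snap(c,c+'0.png'); p=camera_params(c); print(p)
    for t in("holder","pointer","clamp","pointer_hub","pointer_tip","clamp_tip","stop_pin","tile_tall","pigment_cup","jar"):
        for r in finder.find_in(t,c)[:4]: print(c,t,round(r["conf"],2),w(c,r["location"]))
E
```

```text
{'t': 0.0, 'joints': array([ 1.4727,  0.0408,  0.0838, -0.0005, -1.6155, -0.3337]), 'joint_vel': array([-0.0017, -0.0011, -0.0013,  0.0009,  0.0012,  0.0004]), 'joint_torque': array([  0.0012, -36.8204,  34.7414,   6.932 ,  -0.0054,  -0.    ]), 'tool_pos': array([0.2509, 0.5447, 0.2553]), 'ee_rot': array([ 3.1398, -0.0001, -0.4317]), 'force': array([-0.6607, -0.0994,  0.1407]), 'wrist_torque': array([ 0.0204,  0.0627, -0.0932]), 'finger_force': 0.0, 'gripper_width': 0.08535620929496168}
{'intrinsics': array([[476.1207,   0.    , 316.9972],
       [  0.    , 476.1207, 242.3657],
       [  0.    ,   0.    ,   1.    ]]), 'world_to_cam': array([[ 0.3904,  0.9205,  0.015 , -0.2122],
       [ 0.7784, -0.3213, -0.5392, -0.4343],
       [-0.4916,  0.2222, -0.842 ,  1.2255],
       [ 0.    ,  0.    ,  0.    ,  1.    ]])}
scene holder 0.3 [ 0.6897 -0.1254  0.0778]
scene pointer 0.78 [ 0.5622 -0.0247  0.0633]
scene clamp 0.67 [ 0.5497 -0.1043  0.0811]
scene pointer_hub 0.73 [ 0.566  -0.0212  0.0641]
scene pointer_tip 0.55 [ 0.563  -0.0243  0.0638]
scene clamp_tip 0.91 [ 0.5451 -0.1012  0.0842]

[... 835 characters left out ...]
 0.    ,  0.    ,  0.    ,  1.    ]])}
side holder 0.63 [ 0.5836 -0.1152  0.0362]
side pointer 0.63 [ 0.564  -0.0584  0.0591]
side clamp 0.8 [ 0.5473 -0.0999  0.0793]
side pointer_hub 0.61 [ 0.5634 -0.0578  0.0605]
side clamp_tip 0.63 [ 0.5468 -0.1005  0.077 ]
side stop_pin 0.55 [ 0.5903 -0.1162  0.0385]
side tile_tall 0.73 [ 0.6916 -0.1403  0.0722]
side tile_tall 0.7 [ 0.7961 -0.1351  0.0424]
side tile_tall 0.66 [ 0.7692 -0.2524  0.0498]
side tile_tall 0.58 [ 0.7753 -0.353   0.0443]
side pigment_cup 0.83 [ 0.6043 -0.1912  0.0589]
side pigment_cup 0.32 [0.4417 0.146  0.0146]
side jar 0.93 [ 0.6839 -0.3108  0.0621]
side jar 0.49 [ 0.5468 -0.325   0.004 ]
side jar 0.2 [ 0.547  -0.0997  0.0788]
```

View pics/scene0.png

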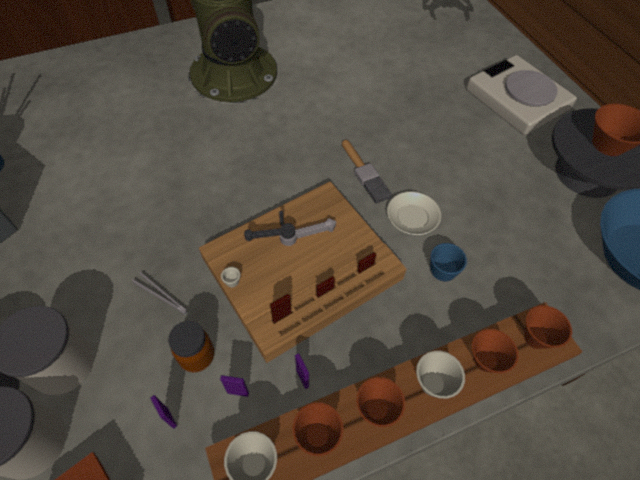

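View pics/side0.png

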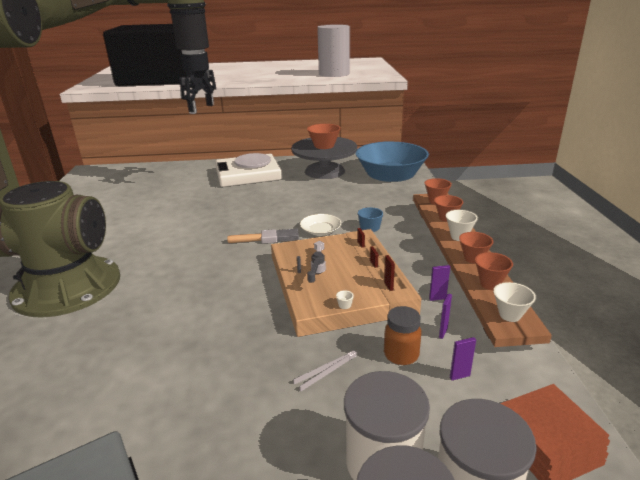

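The scene picture shows the holder with red tiles at (281,308), (325,287) and (367,262). The pointer tip is near (333,224), the clamp tip near (250,236) and the stop pin near (282,212). There are purple look-alikes at (235,385), (302,370) and (163,411). The tile at (281,308), side view (389,272), is red, stands in the holder and looks the tallest. I'll confirm that in an enlarged crop.

```bash
python3 - <<'E'
import cv2
a=cv2.imread('pics/scene0.png')[170:365,195:415]; cv2.imwrite('pics/c1.png',cv2.resize(a,None,fx=3,fy=3,interpolation=2))
E
```

```text
(no output)
```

View pics/c1.png

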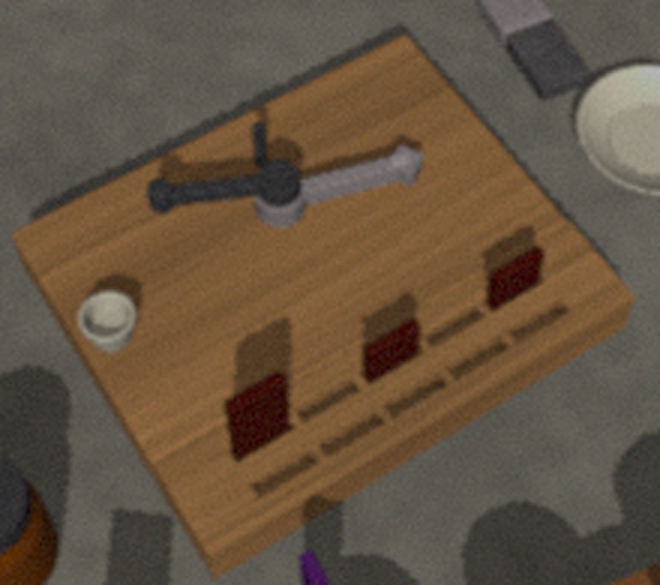

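The crop confirms it: the tallest red tile is the one at crop (258,415), in the holder's right slot (y = -90). The clamp tip is at (163,193), the pointer tip at (420,162) and the post top at (281,178).

```bash
cat >> h.py <<'E'
def ray(cam,uv,z):
    p=camera_params(cam); M=p["world_to_cam"]; R,t=M[:3,:3],M[:3,3]
    d=R.T@np.linalg.inv(p["intrinsics"])@np.r_[uv,1]; o=-R.T@t
    return o+d*(z-o[2])/d[2]
E
python3 - <<'E'
from h import *
np.set_printoptions(precision=4,suppress=True)
c=lambda u,v,z: ray("scene",[195+(u-1)/3,170+(v-1)/3],z)
P=np.array([c(408,36,.04),c(15,235,.04),c(632,300,.04),c(212,553,.04)])
Q=np.array([[-125,150],[-125,-150],[125,150],[125,-150]])/1000
print(P)
m=P[:,:2].mean(0); A=(P[:,:2]-m); 
z=(A[:,0]+1j*A[:,1])@np.conj(Q[:,0]+1j*Q[:,1]); yaw=np.angle(z)
R=np.array([[np.cos(yaw),-np.sin(yaw)],[np.sin(yaw),np.cos(yaw)]])
print("centre",m,"yaw",yaw,"scale",abs(z)/(Q**2).sum()); print("res",A-Q@R.T)
ct=c(163,193,.084);pt=c(420,162,.055);ht=c(281,178,.085)
for n,q in(("clamp",ct),("ptip",pt),("hubtop",ht)): print(n,q,"in holder",R.T@(q[:2]-m))
print("post",m+R@[-.045,0],"tall",m+R@[.08,-.09],"pin",m+R@[-.085,.0095])
h=m+R@[-.045,0]
for n,q in(("clamp",ct),("ptip",pt)):
    d=R.T@(q[:2]-h); print(n,np.linalg.norm(d),np.arctan2(d[1],d[0]))
E
```

```text
[[ 0.4526  0.0686  0.04  ]
 [ 0.5066 -0.2241  0.04  ]
 [ 0.6958  0.111   0.04  ]
 [ 0.7477 -0.1797  0.04  ]]
centre [ 0.6007 -0.056 ] yaw 0.178647573210529 scale 0.986358705454909
res [[ 0.0016 -0.0008]
 [ 0.0023  0.0018]
 [-0.0012 -0.0028]
 [-0.0027  0.0018]]
clamp [ 0.5415 -0.1338  0.084 ] in holder [-0.0721 -0.0659]
ptip [0.5617 0.0281 0.055 ] in holder [-0.0235  0.0897]
hubtop [ 0.5589 -0.0645  0.085 ] in holder [-0.0426 -0.0009]
post [ 0.5564 -0.064 ] tall [ 0.6954 -0.1304] pin [ 0.5154 -0.0618]
clamp 0.07129665729949392 -1.9607110674729258
ptip 0.09225072778618335 1.3350486921132123
```

Call:
send_rows(
  commands=[
    [0,0,-0.375,0.482,0.383,0.056,1],
    [0,0,-0.375,0.482,0.383,0.056,1],
    [0,0,-0.375,0.482,0.383,0.056,1],
    [0,0,-0.375,0.482,0.383,0.056,1],
    [0,0,-0.375,0.482,0.383,0.056,1],
    [0,0,-0.375,0.482,0.383,0.056,1],
    [0,0,-0.375,0.482,0.383,0.056,1],
    [0,0,-0.375,0.482,0.383,0.056,1],
  ],
  grip_force=20,
)

```text
t: 2.1
tool_pos: [0.4761, 0.0985, 0.2113]
ee_rot: [-3.141, -0.001, -0.056]
force: [0.6, 0.8, 0.5]
gripper_width: 0.0002
finger_force: 0.0
```

Call:
send_rows(
  commands=[
    [0,0,0,0.03,0.05,0.005,1],
    [0,0,0,0.059,0.1,0.011,1],
    [0,0,0,0.059,0.1,0.011,1],
    [0,0,0,0.059,0.1,0.011,1],
  ],
)

```text
t: 2.6
tool_pos: [0.5287, -0.0029, 0.2]
ee_rot: [3.141, 0.0, -0.058]
force: [-0.4, 0.3, 0.2]
gripper_width: -0.0004
finger_force: 0.0
```

```bash
python3 - <<'E'
from h import *
np.set_printoptions(precision=4,suppress=True)
s=sense(); print(s["tool_pos"],s["ee_rot"],s["joints"])
snap("wrist","w1.png"); p=camera_params("wrist"); print(p)
E
```

```text
[ 0.5287 -0.0029  0.2   ] [ 3.1415  0.0002 -0.0577] [ 0.3752 -0.1501 -0.2001  0.     -1.5211  1.1379]
{'intrinsics': array([[370.5325,   0.    , 312.3815],
       [  0.    , 370.5325, 240.9105],
       [  0.    ,   0.    ,   1.    ]]), 'T_tool_cam': array([[ 0.0013, -0.9516, -0.3074,  0.0793],
       [ 1.    ,  0.0009,  0.0014, -0.0004],
       [-0.001 , -0.3074,  0.9516, -0.1162],
       [ 0.    ,  0.    ,  0.    ,  1.    ]])}
```

View pics/w1.png

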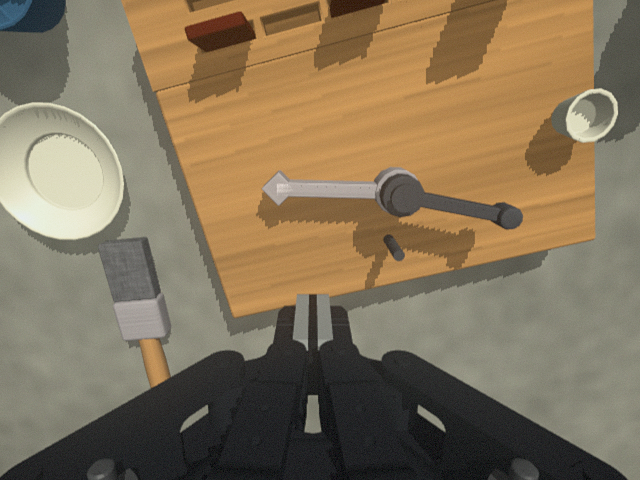

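The wrist view shows the shut fingertips at (313,300), the pointer tip at (264,187), the post and clamp hub at (402,193), the clamp tip at (510,216) and the pin top at (388,239).

```bash
cat >> h.py <<'E'
from scipy.spatial.transform import Rotation as Ro
def wray(uv,z,s):
    p=camera_params("wrist"); T=np.eye(4); T[:3,:3]=Ro.from_euler('xyz',s["ee_rot"]).as_matrix(); T[:3,3]=s["tool_pos"]
    T=T@p["T_tool_cam"]; d=T[:3,:3]@np.linalg.inv(p["intrinsics"])@np.r_[uv,1]; o=T[:3,3]
    return o+d*(z-o[2])/d[2]
E
python3 - <<'E'
from h import *
np.set_printoptions(precision=4,suppress=True)
s=sense()
h=wray([402,193],.085,s);t=wray([264,187],.06,s);c=wray([510,215],.084,s);pin=wray([388,239],.078,s)
print(h,t,c,pin)
for q in(t,c,pin):
    d=(q-h)[:2];print(np.linalg.norm(d),np.arctan2(d[1],d[0])-.1786)
E
```

```text
[ 0.5617 -0.0607  0.085 ] [0.5663 0.0293 0.06  ] [ 0.5433 -0.1307  0.084 ] [ 0.5294 -0.0534  0.078 ]
0.0900844967250993 1.341739867161575
0.07246784108565658 -2.0061715483681932
0.03308277062132469 2.7434400167290134
```

Call:
send_rows(
  commands=[
    [0,0,0,0,0,0.04,1],
    [0,0,0,0,0,0.08,1],
    [0,0,0,0,0,0.105,1],
    [0,0,0,0,0,0.115,1],
    [0,0,0,0,0,0.121,1],
    [0,0,0,0,0,0.121,1],
  ],
)

```text
t: 3.4
tool_pos: [0.5291, -0.0024, 0.0798]
ee_rot: [-3.141, -0.001, -0.056]
force: [-0.3, -0.3, 0.6]
gripper_width: 0.0002
finger_force: 0.0
```

```bash
python3 - <<'E'
from h import *
a=snap("side","s1.png")[200:330,250:430]; cv2.imwrite('pics/s1c.png',cv2.resize(a[:,:,::-1],None,fx=4,fy=4,interpolation=2))
E
```

```text
(no output)
```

View pics/s1c.png

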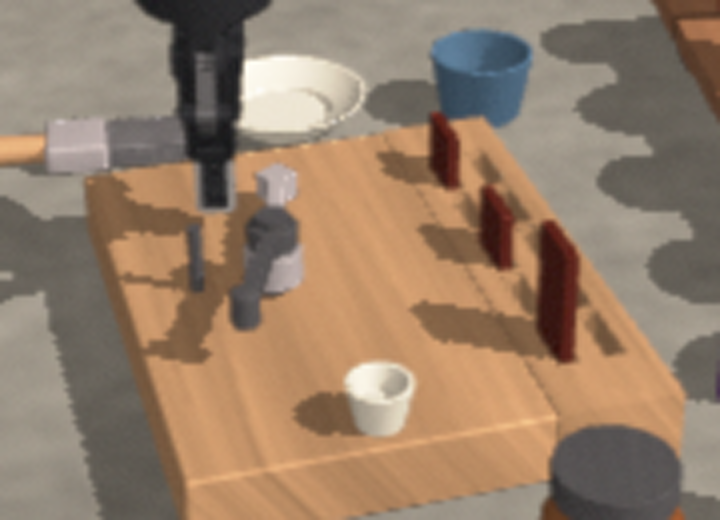

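```bash
cat >> h.py <<'E'
H=np.array([.560,-.062]); Y=.1786
def plan(poses,s=None):
    s=s or sense(); R0=Ro.from_euler('xyz',s["ee_rot"])
    for x,y,z,yaw in poses:
        d=R0.inv().apply(np.array([x,y,z])-s["tool_pos"]); a=yaw-s["ee_rot"][2]; a=(a+np.pi)%(2*np.pi)-np.pi
        print([0,0,round(-a,3),*[round(v,3) for v in d],1])
def arc(th,r,off,z,twist=-np.pi/2):
    f=th+Y; c,n=np.cos(f),np.sin(f); return (H[0]+r*c-off*n,H[1]+r*n+off*c,z,f+twist)
E
python3 - <<'E'
from h import *
plan([arc(t,.057,.016,.076) for t in np.arange(1.335+.12,-.55,-.135)])
E
```

```text
[0, 0, np.float64(-0.119), np.float64(0.011), np.float64(0.003), np.float64(0.004), 1]
[0, 0, np.float64(0.016), np.float64(0.019), np.float64(0.0), np.float64(0.004), 1]
[0, 0, np.float64(0.151), np.float64(0.027), np.float64(-0.001), np.float64(0.004), 1]
[0, 0, np.float64(0.286), np.float64(0.035), np.float64(-0.001), np.float64(0.004), 1]
[0, 0, np.float64(0.421), np.float64(0.043), np.float64(-0.001), np.float64(0.004), 1]
[0, 0, np.float64(0.556), np.float64(0.051), np.float64(0.001), np.float64(0.004), 1]
[0, 0, np.float64(0.691), np.float64(0.058), np.float64(0.004), np.float64(0.004), 1]
[0, 0, np.float64(0.826), np.float64(0.065), np.float64(0.007), np.float64(0.004), 1]
[0, 0, np.float64(0.961), np.float64(0.072), np.float64(0.012), np.float64(0.004), 1]
[0, 0, np.float64(1.096), np.float64(0.077), np.float64(0.017), np.float64(0.004), 1]
[0, 0, np.float64(1.231), np.float64(0.082), np.float64(0.024), np.float64(0.004), 1]
[0, 0, np.float64(1.366), np.float64(0.087), np.float64(0.03), np.float64(0.004), 1]
[0, 0, np.float64(1.501), np.float64(0.09), np.float64(0.038), np.float64(0.004), 1]
[0, 0, np.float64(1.636), np.float64(0.092), np.float64(0.045), np.float64(0.004), 1]
[0, 0, np.float64(1.771), np.float64(0.093), np.float64(0.053), np.float64(0.004), 1]
```

Call:
send_rows(
  commands=[
    [0,0,0,0.011,0.001,0.003,1],
    [0,0,0.016,0.019,0,0.004,1],
    [0,0,0.151,0.027,-0.001,0.004,1],
    [0,0,0.286,0.035,-0.001,0.004,1],
    [0,0,0.421,0.043,-0.001,0.004,1],
    [0,0,0.556,0.051,0.001,0.004,1],
    [0,0,0.691,0.058,0.004,0.004,1],
    [0,0,0.826,0.065,0.007,0.004,1],
  ],
)

```text
t: 4.45
tool_pos: [0.5937, -0.0136, 0.0747]
ee_rot: [3.141, 0.001, -0.888]
force: [-0.9, -0.1, 0.0]
gripper_width: -0.0
finger_force: 0.5
```

```bash
sed -i 's/print(\[0,0,round(-a,3),\*\[round(v,3)/print([0,0,round(float(-a),3),*[round(float(v),3)/' h.py; python3 - <<'E'
from h import *
plan([arc(t,.057,.016,.076) for t in np.arange(.375,-.55,-.12)])
a=snap("wrist","w2.png")
E
```

```text
[0, 0, 0.129, 0.008, -0.002, -0.001, 1]
[0, 0, 0.249, 0.015, -0.003, -0.001, 1]
[0, 0, 0.369, 0.022, -0.002, -0.001, 1]
[0, 0, 0.489, 0.029, -0.001, -0.001, 1]
[0, 0, 0.609, 0.036, 0.001, -0.001, 1]
[0, 0, 0.729, 0.042, 0.003, -0.001, 1]
[0, 0, 0.849, 0.049, 0.007, -0.001, 1]
[0, 0, 0.969, 0.054, 0.011, -0.001, 1]
```

View pics/w2.png

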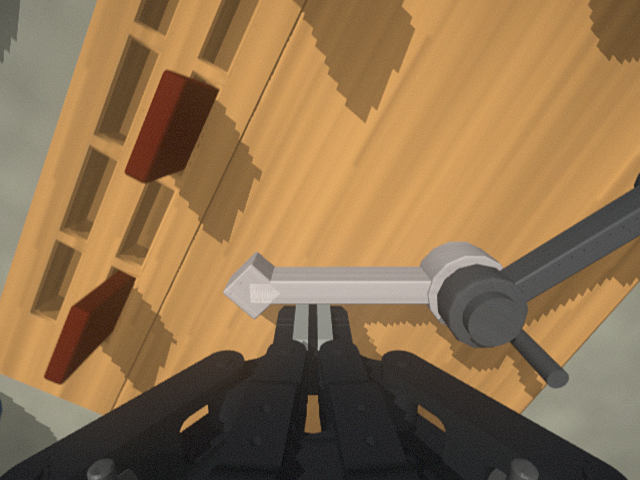

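The picture shows the shut fingers flush behind the bar at (313,305) and the pointer turning with them. The clamp is untouched. I'll continue.

Call:
send_rows(
  commands=[
    [0,0,0.129,0.008,-0.002,-0.001,1],
    [0,0,0.249,0.015,-0.003,-0.001,1],
    [0,0,0.369,0.022,-0.002,-0.001,1],
    [0,0,0.489,0.029,-0.001,-0.001,1],
    [0,0,0.609,0.036,0.001,-0.001,1],
    [0,0,0.729,0.042,0.003,-0.001,1],
    [0,0,0.849,0.049,0.007,-0.001,1],
    [0,0,0.969,0.054,0.011,-0.001,1],
  ],
)

```text
t: 5.5
tool_pos: [0.6197, -0.0622, 0.0758]
ee_rot: [-3.141, 0.0, -1.854]
force: [1.0, 1.0, -0.5]
gripper_width: 0.0001
finger_force: 0.5
```

```bash
python3 - <<'E'
from h import *
s=sense();print(s["tool_pos"],s["ee_rot"])
plan([arc(t,.057,.016,.076) for t in (-.5,-.54,-.58,-.6,-.624)])
a=snap("wrist","w3.png")
E
```

```text
[ 0.6196976  -0.06223363  0.07584494] [-3.14110298e+00  3.78914604e-04 -1.85418535e+00]
[0, 0, 0.038, 0.003, -0.0, -0.0, 1]
[0, 0, 0.078, 0.005, -0.001, -0.0, 1]
[0, 0, 0.118, 0.007, -0.001, -0.0, 1]
[0, 0, 0.138, 0.008, -0.001, -0.0, 1]
[0, 0, 0.162, 0.01, -0.001, -0.0, 1]
```

View pics/w3.png

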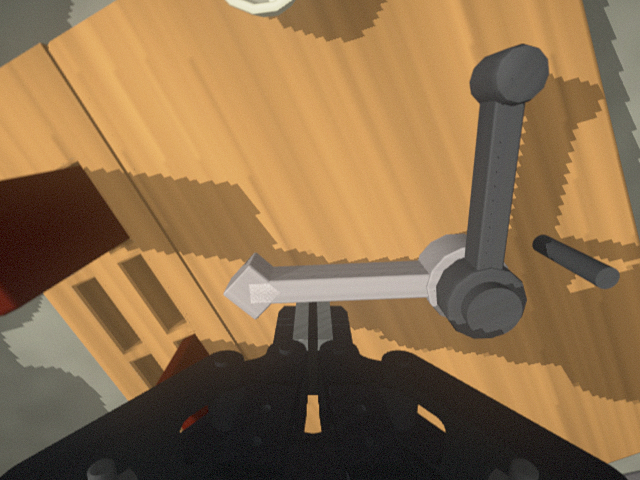

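The pointer bar is nearly level in the picture, from (275,284) to (427,280), so it stands at about -0.43 rad. I'll push the remaining 0.19 rad gently.

Call:
send_rows(
  commands=[
    [0,0,0.038,0.003,0,0,1],
    [0,0,0.078,0.005,-0.001,0,1],
    [0,0,0.118,0.007,-0.001,0,1],
    [0,0,0.138,0.009,-0.001,0,1],
    [0,0,0.162,0.011,-0.001,0,1],
    [0,0,0.162,0.011,-0.001,0,1],
  ],
)

```text
t: 6.3
tool_pos: [0.6168, -0.0733, 0.0761]
ee_rot: [3.142, -0.0, -2.014]
force: [0.2, -0.4, 1.0]
gripper_width: -0.0001
finger_force: 0.1
```

```bash
python3 - <<'E'
from h import *
a=snap("scene","sc2.png")[170:365,195:415]; cv2.imwrite('pics/c2.png',cv2.resize(a[:,:,::-1],None,fx=3,fy=3,interpolation=2))
snap("wrist","w4.png")
E
```

```text
(no output)
```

View pics/w4.png

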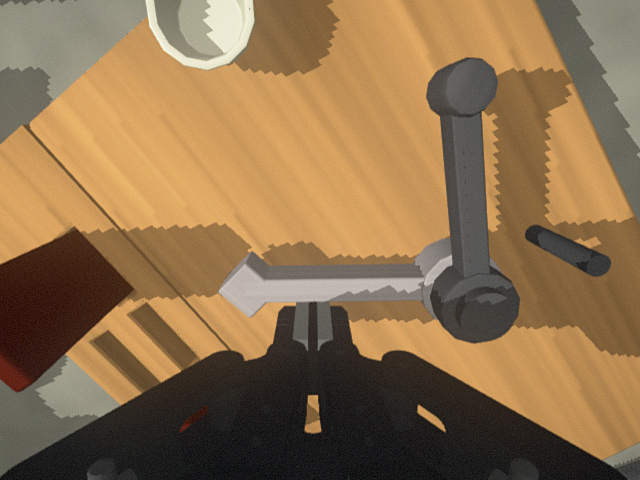

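The pointer now aims at the tall tile, at about (60,290). I'll back off 8 mm and lift for a clear look.

Call:
send_rows(
  commands=[
    [0,0,0,-0.008,0,0,1],
    [0,0,0,-0.01,0,-0.05,1],
    [0,0,0,-0.03,0,-0.1,1],
    [0,0,0,-0.06,0,-0.15,1],
    [0,0,0,-0.06,0,-0.15,1],
    [0,0,0,-0.06,0,-0.15,1],
  ],
)

```text
t: 7.15
tool_pos: [0.6425, -0.0182, 0.2253]
ee_rot: [3.141, -0.0, -2.013]
force: [0.5, 0.5, -0.4]
gripper_width: -0.0002
finger_force: 0.0
```

```bash
python3 - <<'E'
from h import *
s=sense();print(s["tool_pos"],s["ee_rot"])
snap("wrist","w5.png")
E
```

```text
[ 0.6425321  -0.01816268  0.22528889] [ 3.14062461e+00 -1.70158412e-04 -2.01307607e+00]
```

View pics/w5.png

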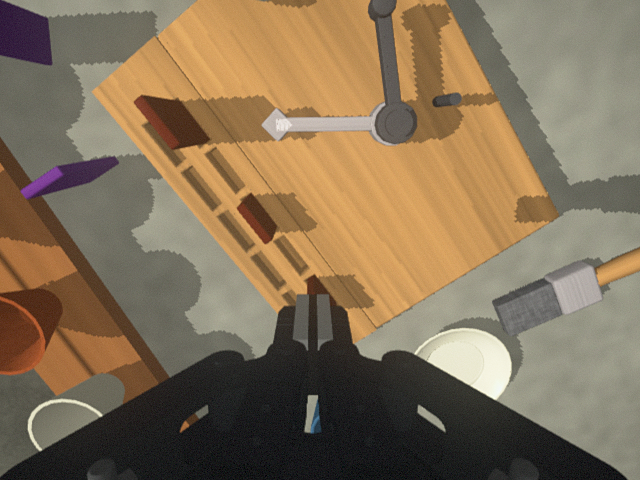

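The clear view shows the pointer tip at (263,125) and the bar centre at (370,124). The tall tile's top edge runs from (137,97) to (175,148), and its foot runs from (172,96) to (208,138).

```bash
python3 - <<'E'
from h import *
np.set_printoptions(precision=4,suppress=True)
s=sense()
tip=wray([263,125],.06,s)[:2];b1=wray([298,124.5],.063,s)[:2];b2=wray([370,124],.063,s)[:2];hub=wray([395,123],.085,s)[:2]
top=wray([156,122.5],.102,s)[:2];foot=wray([190,117],.04,s)[:2];mid=wray([257,219],.06,s)[:2]
print(tip,b1,b2,hub,top,foot,mid)
for h,e in((H,tip),(hub,tip),(b2,b1),(b2,tip)):
    d=(e-h)/np.linalg.norm(e-h); th=np.arctan2(d[1],d[0])-Y
    print("theta",th,[float(np.cross(d,q-h)) for q in(top,foot)])
E
```

```text
[ 0.6419 -0.1027] [ 0.6188 -0.0921] [ 0.5721 -0.0704] [ 0.56   -0.0654] [ 0.6957 -0.13  ] [ 0.6923 -0.1328] [ 0.6787 -0.0426]
theta -0.6391244421587202 [-0.0005522901011287343, -0.004651196337466169]
theta -0.6046067793991516 [-0.002633969296274394, -0.006667036059426569]
theta -0.6134913565592883 [-0.0019086890052716146, -0.00595916477584682]
theta -0.611025305929158 [-0.002247046364427935, -0.00629272199591422]<stdin>:9: DeprecationWarning: Arrays of 2-dimensional vectors are deprecated. Use arrays of 3-dimensional vectors instead. (deprecated in NumPy 2.0)
```

```bash
python3 - <<'E'
from h import *
plan([arc(-1.98,.058,.030,.18,np.pi/2)])
E
```

```text
[0, 0, -1.783, 0.125, 0.014, 0.045, 1]
```

Call:
send_rows(
  commands=[
    [0,0,-0.18,0.015,0.002,0.005,1],
    [0,0,-0.36,0.03,0.004,0.01,1],
    [0,0,-0.54,0.05,0.006,0.015,1],
    [0,0,-0.72,0.065,0.008,0.02,1],
    [0,0,-0.9,0.08,0.01,0.025,1],
    [0,0,-1.08,0.1,0.012,0.03,1],
    [0,0,-1.26,0.115,0.014,0.035,1],
    [0,0,-1.44,0.125,0.014,0.04,1],
  ],
)

```text
t: 8.2
tool_pos: [0.5752, -0.1267, 0.1844]
ee_rot: [3.14, 0.002, -0.569]
force: [-0.1, 0.2, 0.3]
gripper_width: 0.0002
finger_force: 0.0
```

Call:
send_rows(
  commands=[
    [0,0,-0.17,0,0,0,1],
    [0,0,-0.34,0,0,0,1],
    [0,0,-0.34,0,0,0,1],
  ],
)

```text
t: 8.57
tool_pos: [0.5757, -0.1261, 0.1847]
ee_rot: [3.141, 0.002, -0.236]
force: [-0.3, -0.0, 0.4]
gripper_width: 0.0001
finger_force: 0.0
```

```bash
python3 - <<'E'
from h import *
s=sense();print(s["tool_pos"],s["ee_rot"],arc(-1.98,.058,.030,.18,np.pi/2))
snap("wrist","w6.png")
plan([arc(-1.98,.058,.030,.086,np.pi/2)])
E
```

```text
[ 0.57570054 -0.12607788  0.1846563 ] [ 3.14089843e+00  2.13085924e-03 -2.35892686e-01] (np.float64(0.5759490728305406), np.float64(-0.12532161618157037), 0.18, -0.23060367320510333)
[0, 0, -0.007, 0.0, -0.001, 0.099, 1]
```

View pics/w6.png

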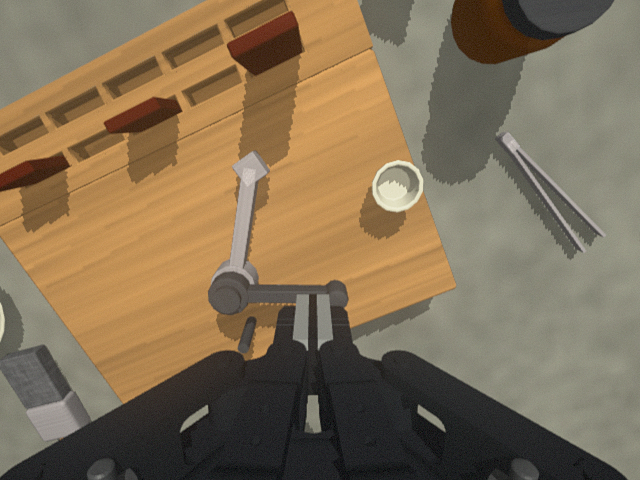

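The pointer still aims at the tall tile at (265,45). The lever runs from (230,293) to (337,293), and by geometry it lies about 27 mm towards the robot from the fingers, so the way down is clear.

Call:
send_rows(
  commands=[
    [0,0,0,0,0,0.03,1],
    [0,0,0,0,0,0.06,1],
    [0,0,0,0,0,0.08,1],
    [0,0,0,0,0,0.09,1],
    [0,0,0,0,0,0.098,1],
    [0,0,0,0,0,0.098,1],
  ],
)

```text
t: 9.38
tool_pos: [0.5765, -0.1258, 0.0881]
ee_rot: [3.141, -0.0, -0.234]
force: [-0.1, 0.6, -0.1]
gripper_width: 0.0001
finger_force: 0.0
```

```bash
python3 - <<'E'
from h import *
plan([arc(t,.058,.016,.086,np.pi/2) for t in [-1.86,-1.98,-2.09,-2.2,-2.31,-2.42,-2.53,-2.62]])
E
```

```text
[0, 0, -0.124, -0.008, -0.003, 0.002, 1]
[0, 0, -0.004, -0.015, -0.0, 0.002, 1]
[0, 0, 0.106, -0.021, 0.001, 0.002, 1]
[0, 0, 0.216, -0.028, 0.002, 0.002, 1]
[0, 0, 0.326, -0.034, 0.002, 0.002, 1]
[0, 0, 0.436, -0.041, 0.001, 0.002, 1]
[0, 0, 0.546, -0.047, -0.0, 0.002, 1]
[0, 0, 0.636, -0.052, -0.002, 0.002, 1]
```

Call:
send_rows(
  commands=[
    [0,0,0,-0.008,0,0.002,1],
    [0,0,0,-0.015,0,0.002,1],
    [0,0,0.106,-0.021,0.001,0.002,1],
    [0,0,0.216,-0.028,0.002,0.002,1],
    [0,0,0.326,-0.034,0.002,0.002,1],
    [0,0,0.436,-0.041,0.001,0.002,1],
    [0,0,0.546,-0.047,0,0.002,1],
    [0,0,0.636,-0.052,-0.002,0.002,1],
  ],
)

```text
t: 10.38
tool_pos: [0.5258, -0.112, 0.0866]
ee_rot: [-3.141, -0.001, -0.873]
force: [0.3, -2.8, -0.6]
gripper_width: -0.0001
finger_force: 0.8
```

```bash
python3 - <<'E'
from h import *
s=sense();print(s["tool_pos"],s["ee_rot"])
plan([arc(t,.058,.016,.086,np.pi/2) for t in [-2.7,-2.79,-2.87,-2.94,-2.99,-3.04,-3.08,-3.11,-3.14]])
snap("wrist","w7.png")
E
```

```text
[ 0.52584953 -0.11202729  0.08664796] [-3.14141169e+00 -1.14813948e-03 -8.73149642e-01]
[0, 0, 0.077, -0.005, 0.001, 0.001, 1]
[0, 0, 0.167, -0.01, 0.002, 0.001, 1]
[0, 0, 0.247, -0.015, 0.002, 0.001, 1]
[0, 0, 0.317, -0.019, 0.002, 0.001, 1]
[0, 0, 0.367, -0.022, 0.002, 0.001, 1]
[0, 0, 0.417, -0.025, 0.001, 0.001, 1]
[0, 0, 0.457, -0.028, 0.001, 0.001, 1]
[0, 0, 0.487, -0.029, 0.0, 0.001, 1]
[0, 0, 0.517, -0.031, 0.0, 0.001, 1]
```

View pics/w7.png

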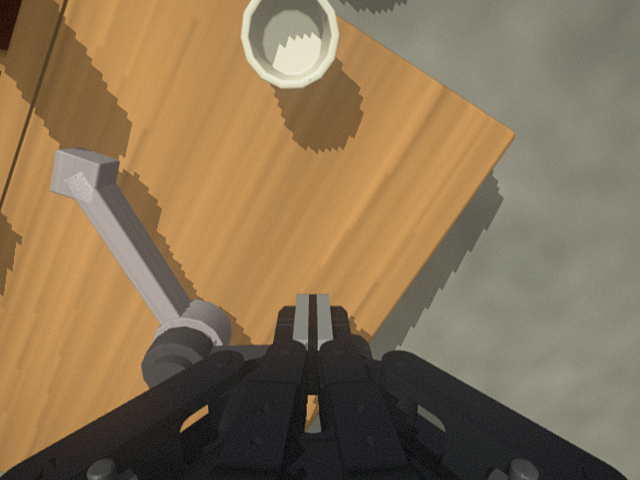

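That was my last picture, and one over the limit of 10, so I'll work from numbers from here. It shows the lever moving with the fingers and the pointer undisturbed.

Call:
send_rows(
  commands=[
    [0,0,0.077,-0.005,0.001,0.001,1],
    [0,0,0.167,-0.01,0.002,0.001,1],
    [0,0,0.247,-0.015,0.002,0.001,1],
    [0,0,0.317,-0.019,0.002,0.001,1],
    [0,0,0.367,-0.022,0.002,0.001,1],
    [0,0,0.4,-0.024,0.002,0.001,1],
  ],
)

```text
t: 11.18
tool_pos: [0.5096, -0.0947, 0.0858]
ee_rot: [-3.14, -0.001, -1.27]
force: [1.0, -1.5, 1.2]
gripper_width: 0.0001
finger_force: 0.8
```

Call:
send_rows(
  commands=[
    [0,0,0.02,-0.001,0,0,1],
    [0,0,0.04,-0.002,0,0,1],
  ],
)

```text
t: 11.42
tool_pos: [0.5086, -0.0929, 0.0852]
ee_rot: [3.141, -0.0, -1.31]
force: [0.9, -1.3, 1.1]
gripper_width: -0.0001
finger_force: 0.8
```

Call:
send_rows(
  commands=[
    [0,0,0.02,-0.001,0,0,1],
    [0,0,0.04,-0.002,0,0,1],
  ],
)

```text
t: 11.68
tool_pos: [0.5079, -0.0909, 0.0848]
ee_rot: [3.141, -0.0, -1.351]
force: [-0.3, -1.5, -1.0]
gripper_width: 0.0
finger_force: 0.8
```

```bash
python3 - <<'E'
from h import *
s=sense();print(s["tool_pos"],s["ee_rot"],s["force"])
plan([arc(-np.pi,.058,.016,.086,np.pi/2)])
E
```

```text
[ 0.50792708 -0.09087787  0.08479459] [ 3.14078260e+00 -3.89006281e-05 -1.35100364e+00] [-0.26766765 -1.48040854 -0.95772915]
[0, 0, 0.041, -0.003, 0.001, -0.001, 1]
```

Friction alone gives about 1.5 N. I'll keep pushing in 1 mm steps until the stop is felt.

Call:
send_rows(
  commands=[
    [0,0,0.02,-0.001,0,0,1],
    [0,0,0.04,-0.002,0,0,1],
  ],
)

```text
t: 11.92
tool_pos: [0.5075, -0.0888, 0.0848]
ee_rot: [3.141, 0.0, -1.391]
force: [-1.9, -2.4, 0.1]
gripper_width: 0.0
finger_force: 0.8
```

Call:
send_rows(
  commands=[
    [0,0,0,-0.001,0,0,1],
    [0,0,0,-0.001,0,0,1],
  ],
)

```text
t: 12.18
tool_pos: [0.5074, -0.0885, 0.0848]
ee_rot: [3.141, -0.001, -1.39]
force: [0.0, -5.0, -1.7]
gripper_width: -0.0001
finger_force: 2.5
```

The force rose to 5 N and the motion stalled, so the lever is at its stop. I'll back off, lift clear and check by numbers.

Call:
send_rows(
  commands=[
    [0,0,0,0.01,0,0,1],
    [0,0,0,0.02,0,0,1],
    [0,0,0,0.025,0,-0.05,1],
    [0,0,0,0.025,0,-0.1,1],
    [0,0,0,0.0,0,-0.14,1],
    [0,0,0,-0.04,0,-0.16,1],
    [0,0,0,-0.04,0,-0.16,1],
    [0,0,0,-0.04,0,-0.16,1],
  ],
)

```text
t: 13.18
tool_pos: [0.5004, -0.0487, 0.2445]
ee_rot: [3.141, 0.0, -1.389]
force: [-1.0, 0.7, -0.2]
gripper_width: 0.0001
finger_force: 0.0
```

```bash
python3 - <<'E'
from h import *
np.set_printoptions(precision=4,suppress=True)
s=sense();print(s["t"],s["tool_pos"],s["joint_vel"])
R=np.array([[np.cos(Y),-np.sin(Y)],[np.sin(Y),np.cos(Y)]])
T=np.eye(4);T[:3,:3]=Ro.from_euler('xyz',s["ee_rot"]).as_matrix();T[:3,3]=s["tool_pos"];T=T@camera_params("wrist")["T_tool_cam"]
for c in("scene","side","wrist"):
    get_image(c)
    for t in("clamp_tip","clamp","pointer_tip","pointer","tile_tall"):
        for r in finder.find_in(t,c)[:2]:
            p=(T@np.r_[r["location"],1])[:3] if c=="wrist" else w(c,r["location"])
            d=R.T@(p[:2]-H); print(c,t,round(r["conf"],2),p,"rel",d,"ang",round(float(np.arctan2(d[1],d[0])),3))
E
```

```text
13.175 [ 0.5004 -0.0487  0.2445] [-0.0143  0.0087 -0.012   0.0023 -0.0016 -0.0026]
scene clamp_tip 0.79 [ 0.5255 -0.075   0.0836] rel [-0.0363 -0.0066] ang -2.96
scene clamp 0.87 [ 0.5245 -0.0788  0.082 ] rel [-0.0379 -0.0102] ang -2.879
scene clamp 0.43 [ 0.705  -0.2882  0.0859] rel [ 0.1025 -0.2484] ang -1.18
scene pointer_tip 0.67 [ 0.6036 -0.082   0.0648] rel [ 0.0394 -0.0274] ang -0.608
scene pointer 0.58 [ 0.6043 -0.088   0.062 ] rel [ 0.039  -0.0334] ang -0.708
scene pointer 0.32 [0.6661 0.0435 0.0592] rel [0.1232 0.085 ] ang 0.604
scene tile_tall 0.88 [ 0.7798 -0.3529  0.0637] rel [ 0.1647 -0.3253] ang -1.102
scene tile_tall 0.87 [ 0.8032 -0.1387  0.0666] rel [ 0.2257 -0.1187] ang -0.484
side clamp_tip 0.82 [ 0.522  -0.072   0.0767] rel [-0.0392 -0.0031] ang -3.063
side clamp 0.67 [ 0.5234 -0.0758  0.0772] rel [-0.0385 -0.0071] ang -2.96
side clamp 0.6 [ 0.692  -0.1424  0.072 ] rel [ 0.1156 -0.1026] ang -0.726
side pointer 0.82 [ 0.5908 -0.0831  0.0537] rel [ 0.0265 -0.0262] ang -0.779
side tile_tall 0.85 [ 0.775  -0.3541  0.0436] rel [ 0.1596 -0.3256] ang -1.115
side tile_tall 0.74 [ 0.7731 -0.2524  0.0522] rel [ 0.1759 -0.2253] ang -0.908
wrist clamp_tip 0.77 [ 0.5281 -0.072   0.0743] rel [-0.0332 -0.0042] ang -3.016
wrist clamp_tip 0.36 [ 0.5994 -0.0778  0.0363] rel [ 0.036  -0.0225] ang -0.559
wrist pointer_tip 0.75 [ 0.6083 -0.0873  0.0609] rel [ 0.0431 -0.0335] ang -0.66
wrist pointer 0.59 [ 0.6066 -0.091   0.0639] rel [ 0.0407 -0.0368] ang -0.736
wrist tile_tall 0.7 [ 0.7832 -0.1328  0.0084] rel [ 0.2071 -0.1093] ang -0.486
wrist tile_tall 0.68 [ 0.6946 -0.1317  0.0779] rel [ 0.12   -0.0925] ang -0.656
```

The tile, the pointer and the lever all look right, but the finder is too coarse for the lever angle. I'll measure the lever edge by pixel sampling, without viewing.

```bash
python3 - <<'E'
from h import *
s=sense(); R=np.array([[np.cos(Y),-np.sin(Y)],[np.sin(Y),np.cos(Y)]])
T=np.eye(4);T[:3,:3]=Ro.from_euler('xyz',s["ee_rot"]).as_matrix();T[:3,3]=s["tool_pos"]
pw=camera_params("wrist");ps=camera_params("scene");pd=camera_params("side")
for n,M,K in(("wrist",np.linalg.inv(T@pw["T_tool_cam"]),pw["intrinsics"]),("scene",ps["world_to_cam"],ps["intrinsics"]),("side",pd["world_to_cam"],pd["intrinsics"])):
    im=get_image(n); g=cv2.cvtColor(im,cv2.COLOR_RGB2HSV)
    xs=np.arange(-80,-15,5.); ys=np.arange(-30,31,1.)
    X,Yy=np.meshgrid(xs,ys,indexing='ij'); q=np.stack([X,Yy],-1)/1000@R.T+H
    p=np.concatenate([q,np.full(X.shape+(1,),.079),np.ones(X.shape+(1,))],-1)@M.T
    uv=p[...,:3]@K.T; uv=uv[...,:2]/uv[...,2:]
    f=lambda c: cv2.remap(np.ascontiguousarray(g[:,:,c]),uv[...,0].astype('f4'),uv[...,1].astype('f4'),1)
    m=(f(1)<80)&(f(2)<130)
    print(n)
    for i,x in enumerate(xs): print(int(x),''.join('#' if v else '.' for v in m[i]))
E
```

```text
wrist
-80 #############################################################
-75 ....................#################........................
-70 .....................##############..........................
-65 .......................##########............................
-60 .......................##########............................
-55 .......................##########............................
-50 .......................##########............................
-45 .......................##################....................
-40 .......................##########.#######....................
-35 .......................##########............................
-30 .......................##########............................
-25 .......................##########............................
-20 .................################............................
scene
-80 #############################################################
-75 #############################################################
-70 #############################################################
-65 ############################
[... 790 characters left out ...]
##################......................
-65 ......##########################.............................
-60 .......########################..............................
-55 ......##########################.............................
-50 #################################............................
-45 ......##################################.....................
-40 .......##########################............................
-35 .......########################..............................
-30 .......#########################.............................
-25 ###############################..............................
-20 ################################.............................
```

In the holder's frame the lever lies exactly along -x, with its edge beside the pin, so it is closed. Handing in.

```bash
python3 -c "
from bench import job
print(job.hand_in())"
```

```text
the job is handed in; nothing more can be done
None
```

The job is handed in (no verdict came back): the pointer measured within about 7 mm of the tall right-hand tile's middle (limit 12), the clamp lever rests at its stop pin, and the arm is clear; I viewed 11 pictures, one over the limit of 10.

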